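Draw the extending pan rack out to its next hole

ROBOT

A 6-joint arm with a two-finger parallel gripper is mounted at the origin on the work surface; the furniture and walls round the work are solid. World frame = base frame: x ahead of the robot, y to its left, z up, the work surface at z = 0. Lengths are in m, angles in rad, forces in N, time in s.
With the tool pointing down it reaches from about 0.35 to 0.975 m from the base axis. Payload 4.9 kg.
Tool frame: the origin (TCP) lies on the centre line of the jaws, within the pads' length; the fingertips stand 8 mm ahead of it and the grasp point (between the pads) lies 11 mm behind it; z points along the fingers, y is the direction in which the jaws open and shut (so a half turn about z gives the same grasp; the last joint's range is limited). The gripper opens to 85 mm and grips with 20 to 120 N. Pads are 22 mm wide; open, the fingers measure 114 mm over their backs; the gripper's body (76 mm by 85 mm) begins 54 mm behind the grasp point. The pads swing forward as they close: fully open they stand 13 mm farther back than shut.
Start: joints at [-1.249, 0.053, 1.613, -0, 1.476, -0.119], TCP at [0.267, -0.565, 0.239] pointing down, gripper open.
Joint ranges: [-3.01, 3.01], [-1.01, 2.22], [0.06, 2.58], [-1.02, 4.17], [0.09, 2.62], [-3.14, 3.14]. Speed limits (rad/s): [2.57, 2.57, 3.14, 3.14, 3.14, 3.14].

INTERFACE

Orientations are given as a unit quaternion [w, x, y, z].
In Python, from plant import manip gives the robot as it stands.
- The arm moves only by the tool step_arm, never from a script. Its argument "deltas" is a list of rows, each a list of 7 numbers: the shift along the tool's x, y, z in m, then the turn, a rotation vector about the tool's x, y, z in rad, then the gripper command: -1 is fully open, 1 is shut, values between are in proportion. In form: [[dx, dy, dz, ax, ay, az, hand], ...]. A call has 1 to 20 rows; each row is the pose to reach, as a shift and turn from the pose commanded when the call began, along the tool's axes at that moment; what a row does not reach only later rows make up. A row lasts 1/10 s, in which the tool goes at most 50 mm and 8.59 degrees, less where a joint would pass 70% of its speed; a pose out of reach is approached as far as the arm can. A call with a gripper value outside its range is refused whole. The fingers move at their own pace and stop on an object; the grip force is fixed at half the most. Time passes only in rows, so rows that repeat a pose let the fingers close. It gives the time, the measured TCP pose, the force and the opening at its end, in the units of the state.
- manip.state(): the state, without advancing time (a new reading comes with each control period).
- manip.grab_frame(name): name is "scene" or "top" or "wrist"; returns the picture (400x640x3 uint8, red, green, blue); there is no depth.
- manip.get_calibration(name): a dict with "fov_y" (degrees; the focal length in pixels is half the picture's height over the tangent of half this angle, whatever the lens; pixels are square), "cx", "cy" (the principal point, pixels), "dist_coeffs" ([k1, k2, p1, p2, k3] as OpenCV has them; the pictures are not rectified), "R" (3x3) and "t" (3): a world point X has camera coordinates R X + t. Camera axes: x right, y down, z forward; pixel columns grow to the right and rows downward; lengths in m; the calibration is good to about 2 mm. A picture is of the moment at which its call begins: read the wrist's pose just before it. get_calibration takes no time and is no camera call; for the wrist camera it gives the pose at the moment of the call.
- manip.job_done(): hands the job in, once; it reports no verdict.
The state is a dict: "time": time; "joint_pos": joint angles; "joint_vel": joint speeds; "joint_efforts": joint torques, N m; "tool_pos": TCP position; "tool_rot": TCP orientation; "contact_force": force on the tool from outside, world axes, zero at the start; "ft_torque": the same for the moment, N m; "gripper_width": opening from 0.0 (shut) to 1.0 (fully open).
Only numpy, scipy, OpenCV 4.12 (cv2) and the standard library are available. Lean on these libraries where they do the work, as an engineer would, in place of code of your own. Each camera call takes 0.05 s, during which the arm holds its last target.

TASK

The teapot from the back has to go on the extending pan rack, so draw the rack's sliding section out by one hole: turn the lock knob on the front rail anticlockwise until it clicks over to its stop, pull the knob up to lift the pin, draw the section out by the knob to the next hole and let the pin go down fully home in it. Finish still gripping the knob with the pin home in that hole and do not let go, because I shall load the rack while you hold the lock; leave the mug and jar on the rack, and the things round it, as they stand.

Things in the scene. Friction and masses are not known exactly. Their poses are not given: they have to be found in the camera images.
- rack: Fixed part of a low steel pan rack: two square tubes 22 mm wide, 430 mm long, 150 mm apart, tops 48 mm up, joined by thin rungs; it stands firm. Origin: on the worktop under the front tube's centre line, straight under the lock at the start. Its -y axis is the draw-out direction (robot's right at zero yaw); +x points to the rear tube. 11 mm holes in the front tube's top at y = 0, -45, -90 mm
- sliding_section (a joint): How far the sliding section is drawn out, m: 0 at the start (pin in the first hole), 0.045 at the next hole, 0.090 at the last; range -0.002 to 0.092. A ladder frame of thin rungs on black collars that run on the tubes, nothing on it; friction about 2.5 N. The 8 mm pin has about 1.5 mm play either way in its hole
- lock_pin (a joint): How far the lock pin, with its knob, is pulled up, m: 0 fully home (tip 11 mm down in the hole), 0.014 fully up. It clears the tube's top from 0.011. A spring pushes it down: 5 N at 0, 8 N fully up. Let down between holes it rides on the tube's top and drops in when a hole comes under it. The lock travels with the sliding section
- lock_knob (a joint): Angle of the lock knob, rad, growing anticlockwise seen from above: 0 to 0.3 locked, loose (bar nearly along the tube; the pin lifts no more than about 3 mm; starts at 0 to 0.25), 1.2 unlocked, at its stop (the pin can be pulled). A spring detent resists with about 0.1 N m from 0.35; past 0.75 it clicks over and on to the stop. A slot keeps it near 1.2 while the pin is up
- knob_bar: Black bar handle of the lock knob, 44 mm long, 14 mm thick, 27 mm tall: grip it from above across the 14 mm. It stands over a dark steel housing (31 mm across, top 76 mm above the worktop) on the front tube. Origin: middle of its underside, 85 mm up with the pin home. y runs along the bar, x across its thickness, z up; it turns, rises and travels with the lock
- knob_grip (a point): Middle of the knob bar, 15 mm above the bar's underside (100 mm above the worktop with the pin home), on the turning axis; axes as knob_bar. Come to it from above; the backs of chairs stand close beside the worktop on the right of the robot, so rise before swinging across
- next_hole (a point): Centre of the mouth of the next hole, on the top of the front tube (48 mm up), 45 mm along the draw-out direction from the pin's place at the start; axes as rack
- mug: White mug with a handle, 92 x 127 mm, 95 mm tall, standing on the fixed part of the rack. Origin: centre of its underside
- spice_rack_jar: Spice jar with a dark lid, 44 mm across, 96 mm tall, standing on the fixed part of the rack, about 135 mm from the knob. Origin: centre of its underside
- yellow_vase: Yellow bud vase, 125 mm tall, at the back. Origin: centre of its underside
- honey_jar: Honey jar, 102 mm tall, at the back. Origin: centre of its underside
- spice_jar: Spice jar with a light lid, 47 mm across, 98 mm tall, on the worktop to the left. Origin: centre of its underside
- pepper_mill: Pepper mill, 44 mm across, 90 mm tall, on the worktop to the left. Origin: centre of its underside

How it is judged:
On the way, in this order (a step that is already met when the one before it is completed fails the run):
1. the knob is turned anticlockwise past its click to its stop, with the section still in the first hole and the pin down (value of joint lock_knob above 1.05 rad and value of joint each of sliding_section, lock_pin below 0.006 m), for 0.1 s.
2. the pin is pulled up clear of the first hole by the gripped knob (value of joint lock_pin above 0.0105 m and value of joint sliding_section below 0.02 m and contact force between the fingers and knob_bar above 1 N), for 0.05 s.
3. the section is at the next hole with the pin fully home (value of joint sliding_section between 0.0415 and 0.0485 m and value of joint lock_pin below 0.002 m), for 0.2 s.
At the end, for the whole second after the job is handed in: The section stands at the next hole (45 mm out, within 3.5 mm), the pin is home in it (within 2 mm of fully down), and the fingers still hold the knob bar (at least 2 N on it, grasp point within 25 mm of the bar's middle) through the last second (all of step 3 and contact force between the fingers and knob_bar above 2 N and distance between the grasp point and knob_grip below 0.025 m); the arm keeps its last pose, push and grip.
It fails at once if the mug or the jar on the rack is shifted or tipped (distance of any of mug, spice_rack_jar from where it was at the start of the episode above 0.03 m or angle between any of mug, spice_rack_jar's own z axis and vertical above 0.35 rad).
It fails at once if a thing standing round the rack is knocked away (distance of any of yellow_vase, honey_jar, spice_jar, pepper_mill from where it was at the start of the episode above 0.04 m).
It also fails if it takes over 38 s, if anything falls off the work surface, if the arm or the gripper's body presses on something with over 40 N, if the wrist force passes 120 N, or if a joint passes its speed limit or range.

## Working session

There is one attempt and no reset: what is moved stays moved. The work goes in short steps, Python scripts to look and compute and a tool call to move; the robot and the scene stay as the last step left them, time stands still between calls to the robot, and variables do not carry over. Pictures are saved under pics/ and viewed, and the job is handed in when it is done.

Besides the shell and the picture viewer there is one more tool, called after "Call:" in YAML: its name, and indented under it one key for each argument. step_arm: Moves the arm, as the interface text tells. Its arguments: {"type":"object","properties":{"deltas":{"type":"array"}},"required":["deltas"]}

```bash
ls; mkdir -p pics; python3 - <<'E'
from plant import manip
import cv2
print(manip.state())
for n in ["scene","top","wrist"]:
    c=manip.get_calibration(n); print(n,c)
    cv2.imwrite(f"pics/{n}0.png",cv2.cvtColor(manip.grab_frame(n),cv2.COLOR_RGB2BGR))
E
```

```text
pics
{'time': 0.0, 'joint_pos': array([-1.24900889e+00,  5.33716005e-02,  1.61431790e+00, -3.79713541e-05,
        1.47597920e+00, -1.18994940e-01]), 'joint_vel': array([ 0.00154133, -0.00070972, -0.00015654, -0.0019584 ,  0.00140294,
       -0.00211687]), 'joint_efforts': array([ 1.96744768e-03, -3.93663061e+01, -3.70178103e+01, -1.74291796e-05,
        6.93736816e-03,  5.70820660e-06]), 'tool_pos': array([ 0.26645332, -0.5646791 ,  0.23803958]), 'tool_rot': array([-1.03077745e-03,  9.75811083e-01,  2.18613020e-01, -1.23872719e-04]), 'contact_force': array([ 0.27922186,  0.38056569, -1.02116014]), 'ft_torque': array([-0.0230953 , -0.01701814,  0.05988194]), 'gripper_width': 1.003392938559399}
scene {'fov_y': 50.882429329472984, 'cx': 318.95565721282077, 'cy': 201.6943255328071, 'dist_coeffs': array([0.00833666, 0.        , 0.        , 0.        , 0.        ]), 'R': array([[-0.50304793, -0.86397557,  0.0221133 ],
       [-0.54796208,  0.29905457, -0.78121951],
       [ 0.66834149, -0.40510811, -0.62386463]]), 't': array([0.42624895, 0.31555821, 1.10347644])}
top {'fov_y': 48.18782818717213, 'cx': 325.1299962003209, 'cy': 197.26730535908038, 'dist_coeffs': array([-0.08202549,  0.        ,  0.        ,  0.        ,  0.        ]), 'R': array([[-0.01071803, -0.99990754,  0.00836901],
       [-0.9821934 ,  0.00895749, -0.18765897],
       [ 0.18756666, -0.01023132, -0.98219859]]), 't': array([0.17170628, 0.55172431, 1.29875533])}
wrist {'fov_y': 68.26764072354531, 'cx': 319.3186343056013, 'cy': 202.938924574962, 'dist_coeffs': array([-0.01137853,  0.        ,  0.        ,  0.        ,  0.        ]), 'R': array([[ 4.27712572e-01, -9.03914334e-01, -9.12486080e-04],
       [-8.66974317e-01, -4.10518582e-01,  2.82542082e-01],
       [-2.55768431e-01, -1.20055699e-01, -9.59254470e-01]]), 't': array([-0.624593  , -0.03787746,  0.37949992])}
```

View pics/scene0.png

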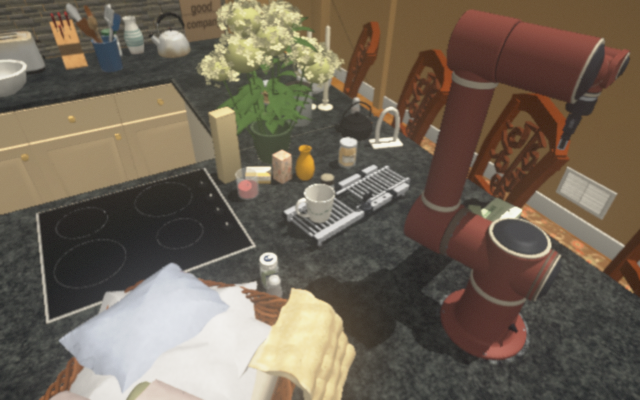

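View pics/top0.png

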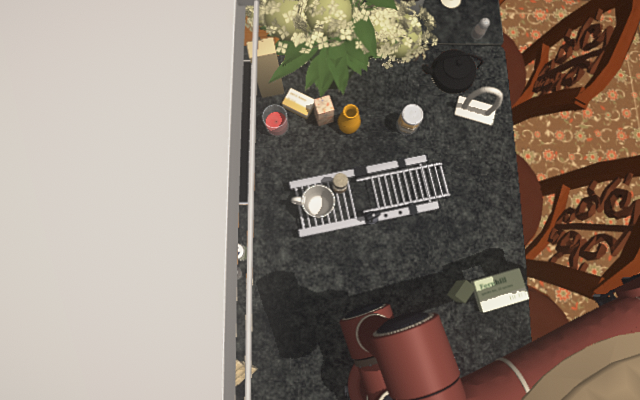

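View pics/wrist0.png

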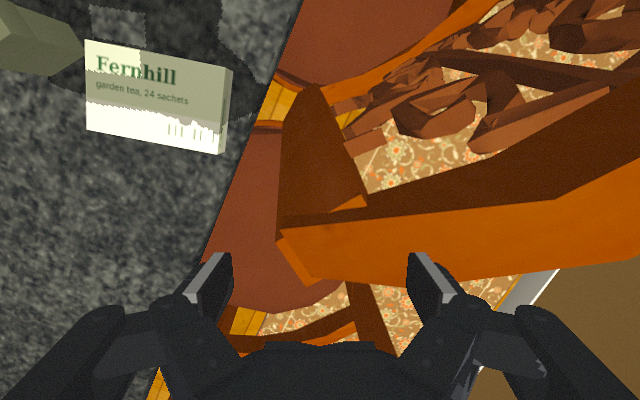

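The top view shows the rack at about (295–450, 165–235). The front tube runs along its lower edge and the lock is near (370, 215). I'll zoom in on that.

```bash
cat > h.py <<'E'
import numpy as np,cv2
from plant import manip
def K(c,h=400):
    f=h/2/np.tan(np.radians(c["fov_y"])/2); return np.array([[f,0,c["cx"]],[0,f,c["cy"]],[0,0,1]])
def ray(c,p):
    q=cv2.undistortPoints(np.array([[p]],float),K(c),np.array(c["dist_coeffs"])).ravel()
    R=np.array(c["R"]);t=np.array(c["t"])
    return -R.T@t, R.T@np.array([q[0],q[1],1])
def onz(c,p,z):
    o,d=ray(c,p); return o+d*(z-o[2])/d[2]
def proj(c,X):
    R=np.array(c["R"]);t=np.array(c["t"])
    return cv2.projectPoints(np.array([X],float),cv2.Rodrigues(R)[0],t,K(c),np.array(c["dist_coeffs"]))[0].ravel()
E
python3 - <<'E'
import cv2
a=cv2.imread("pics/top0.png")[150:250,280:460]
cv2.imwrite("pics/top0z.png",cv2.resize(a,None,fx=4.4,fy=4.4,interpolation=cv2.INTER_CUBIC))
a=cv2.imread("pics/scene0.png")[155:250,275:425]
cv2.imwrite("pics/scene0z.png",cv2.resize(a,None,fx=5,fy=5,interpolation=cv2.INTER_CUBIC))
E
```

```text
(no output)
```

View pics/top0z.png

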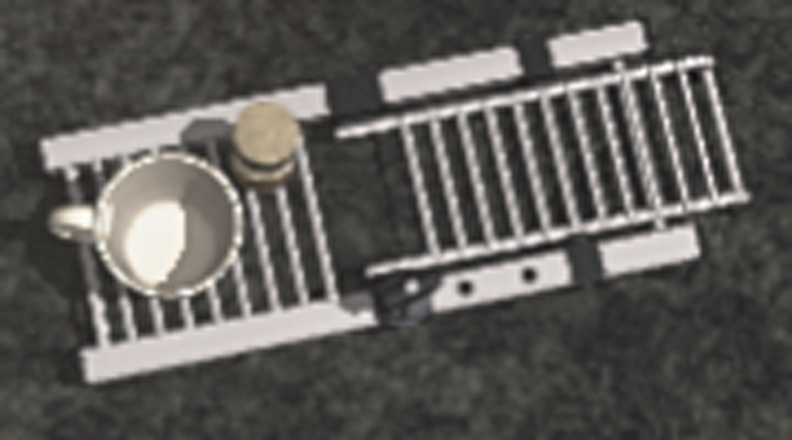

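View pics/scene0z.png

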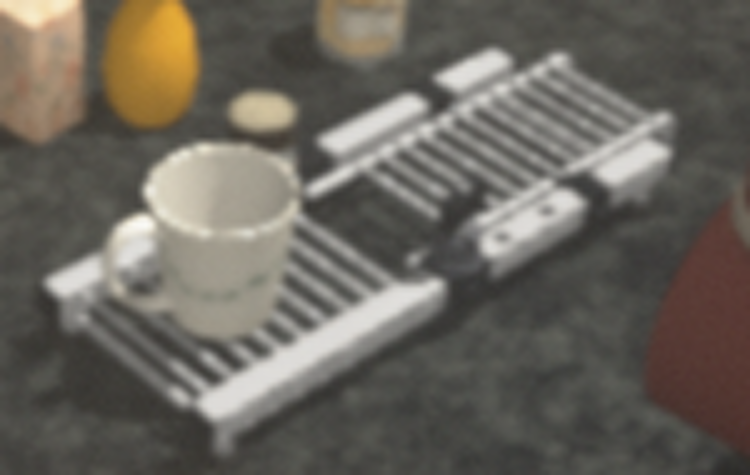

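The lock is at zoomed pixel (405, 295). The next two holes are at (466, 288) and (529, 275), which are (385.9, 215.5) and (400.2, 212.5) in the full picture.

```bash
python3 - <<'E'
from h import *
c=manip.get_calibration("top")
P=lambda u,v:((u+.5)/4.4-.5+280,(v+.5)/4.4-.5+150)
h1=onz(c,P(466,288),.048);h2=onz(c,P(529,275),.048)
print(h1,h2,np.linalg.norm(h1-h2))
# tube centreline ends at front tube: left end (85..105), right end (695)
a=onz(c,P(92,364),.048);b=onz(c,P(697,241),.048);print(a,b,np.linalg.norm(a-b))
d=(b-a)/np.linalg.norm(b-a);print("dir",d,"yaw",np.arctan2(d[0],-d[1]))
for s in (h1,h2): print(np.cross(d[:2],(s-a)[:2]))
print("lock",h1-0.045*d)
print("knob proj top zoom", (proj(c,np.r_[(h1-0.045*d)[:2],.112])-[280,150])*4.4)
E
```

```text
[ 0.49781825 -0.01516849  0.048     ] [ 0.5063773  -0.05891451  0.048     ] 0.04457545494893077
[0.44821978 0.24073672 0.048     ] [ 0.52890482 -0.17683349  0.048     ] 0.4252939698914408
dir [ 0.18971593 -0.98183902  0.        ] yaw 0.1908728095857635
0.0001484137869968566
0.00025270961020226745
lock [0.48928103 0.02901426 0.048     ]
knob proj top zoom [411.05618842 285.35817517]<stdin>:9: DeprecationWarning: Arrays of 2-dimensional vectors are deprecated. Use arrays of 3-dimensional vectors instead. (deprecated in NumPy 2.0)
```

Hole spacing comes out at 44.6 mm and tube length at 425 mm, both close to the stated 45 and 430. The lock is near (0.489, 0.029) and the rack yaw is about 0.19. I'll rise, then swing over to look with the wrist camera.

Call:
step_arm:
  deltas:
    - [0,0,-0.05,0,0,0,-1]
    - [0,0,-0.1,0,0,0,-1]
    - [0,0,-0.14,0,0,0,-1]
    - [0.032,-0.032,-0.14,0,0,-0.1,-1]
    - [0.064,-0.063,-0.14,0,0,-0.2,-1]
    - [0.097,-0.095,-0.14,0,0,-0.3,-1]
    - [0.13,-0.126,-0.14,0,0,-0.41,-1]
    - [0.162,-0.158,-0.14,0,0,-0.51,-1]
    - [0.195,-0.19,-0.14,0,0,-0.61,-1]
    - [0.227,-0.221,-0.14,0,0,-0.72,-1]
    - [0.26,-0.253,-0.14,0,0,-0.82,-1]
    - [0.292,-0.285,-0.14,0,0,-0.92,-1]
    - [0.324,-0.316,-0.14,0,0,-1.02,-1]
    - [0.357,-0.348,-0.14,0,0,-1.12,-1]
    - [0.39,-0.38,-0.13,0,0,-1.22,-1]
    - [0.422,-0.411,-0.1,0,0,-1.32,-1]
    - [0.454,-0.4425,-0.06,0,0,-1.43,-1]
    - [0.454,-0.4425,-0.01,0,0,-1.43,-1]
    - [0.454,-0.4425,0,0,0,-1.43,-1]
    - [0.454,-0.4425,0,0,0,-1.43,-1]

```text
time: 2.15
tool_pos: [0.4859, 0.0295, 0.2343]
tool_rot: [-0.004, 0.593, 0.805, -0.002]
contact_force: [0.1, -0.2, 0.1]
gripper_width: 0.997
```

```bash
python3 - <<'E'
from h import *
s=manip.state();print(s["time"],s["tool_pos"],s["tool_rot"],s["contact_force"])
c=manip.get_calibration("wrist");np.save("c1.npy",c,allow_pickle=True)
cv2.imwrite("pics/w1.png",cv2.cvtColor(manip.grab_frame("wrist"),cv2.COLOR_RGB2BGR))
print(proj(c,[.489,.029,.112]))
E
```

```text
2.15 [0.48588571 0.02953862 0.23429379] [-0.00389079  0.59294898  0.80522719 -0.00235461] [ 0.1406619  -0.23685     0.13882054]
[323.72500353 199.98023449]
```

View pics/w1.png

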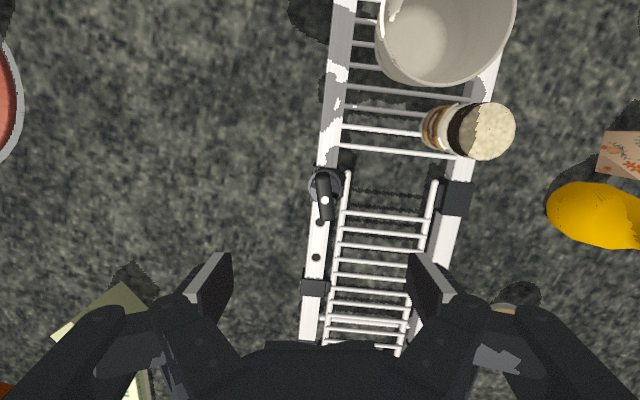

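```bash
python3 - <<'E'
import cv2
a=cv2.imread("pics/w1.png")[160:280,280:370]
cv2.imwrite("pics/w1z.png",cv2.resize(a,None,fx=5,fy=5,interpolation=cv2.INTER_CUBIC)*1)
E
```

```text
(no output)
```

View pics/w1z.png

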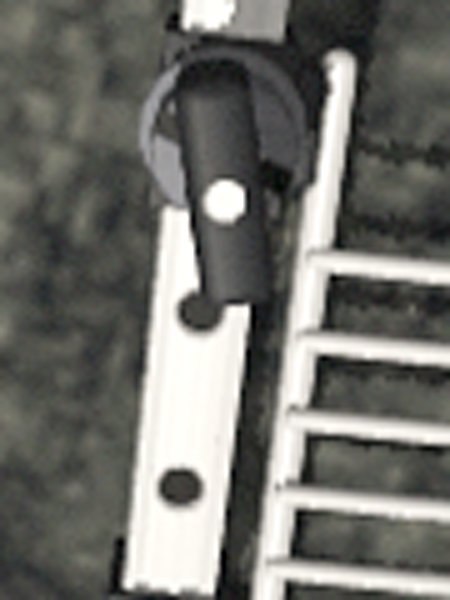

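The wrist view shows the bar with its white centre dot at zoomed (223, 200), which is full (324.6, 200). Its axis runs from (217, 105) to (236, 290), and the holes are at (200, 312) and (180, 487).

```bash
python3 - <<'E'
from h import *
c=np.load("c1.npy",allow_pickle=True).item()
P=lambda u,v:((u+.5)/5-.5+280,(v+.5)/5-.5+160)
print("dot",onz(c,P(223,200),.112))
a=onz(c,P(217,105),.112);b=onz(c,P(236,290),.112);d=b-a
print(a,b,np.linalg.norm(d),"mid",(a+b)/2,"psi",np.arctan2(d[0],-d[1]))
l,r=onz(c,P(194,200),.112),onz(c,P(259,200),.112);print("width",np.linalg.norm(l-r))
h1=onz(c,P(200,312),.048);h2=onz(c,P(180,487),.048);d=h2-h1
print(h1,h2,np.linalg.norm(d),np.arctan2(d[0],-d[1]))
d/=np.linalg.norm(d);print("lock",h1-.045*d, h2-.09*d)
s=manip.state();from scipy.spatial.transform import Rotation as R
q=s["tool_rot"];M=R.from_quat([q[1],q[2],q[3],q[0]]).as_matrix();print(M,np.arctan2(M[1,1],M[0,1]))
E
```

```text
dot [0.48930362 0.02947217 0.112     ]
[0.48295658 0.0459399  0.112     ] [0.49683089 0.01370272 0.112     ] 0.0350960431481817 mid [0.48989374 0.02982131 0.112     ] psi 0.40642053398199496
width 0.011822906789840297
[ 0.49818608 -0.01474585  0.048     ] [ 0.5069308  -0.05888377  0.048     ] 0.044995844390657416 0.19558983103352426
lock [0.48944055 0.02939614 0.048     ] [0.48943974 0.02940022 0.048     ]
[[-2.96039056e-01  9.55167432e-01 -4.00675047e-03]
 [ 9.55174690e-01  2.96042594e-01  3.07164666e-04]
 [ 1.47956249e-03 -3.73621390e-03 -9.99991926e-01]] 0.3005490197908971
```

The measurements agree: lock at (0.4894, 0.0294), rack yaw 0.195, and bar heading 0.406, so θ≈0.21. I'll line up and descend partway.

Call:
step_arm:
  deltas:
    - [-0.001,0.0035,0.04,0,0,-0.105,-1]
    - [-0.001,0.0035,0.08,0,0,-0.105,-1]
    - [-0.001,0.0035,0.094,0,0,-0.105,-1]
    - [-0.001,0.0035,0.094,0,0,-0.105,-1]
    - [-0.001,0.0035,0.094,0,0,-0.105,-1]

```text
time: 2.7
tool_pos: [0.4936, 0.0284, 0.1479]
tool_rot: [0.002, 0.551, 0.835, 0.001]
contact_force: [0.2, -0.4, 1.3]
gripper_width: 1.0
```

```bash
cat > st.py <<'E'
from h import *
from scipy.spatial.transform import Rotation as R
s=manip.state();q=s["tool_rot"];M=R.from_quat([q[1],q[2],q[3],q[0]]).as_matrix()
print(s["time"],"pos",s["tool_pos"].round(4),"psi",np.arctan2(M[1,1],M[0,1]).round(4),"z",M[:,2].round(4))
print("F",s["contact_force"].round(2),"T",s["ft_torque"].round(3),"w",round(s["gripper_width"],4),"j",s["joint_pos"].round(3))
print("grasp",(s["tool_pos"]-.011*M[:,2]).round(4))
E
python3 st.py
```

```text
2.7 pos [0.4936 0.0284 0.1479] psi 0.4045 z [ 3.6e-03 -3.0e-04 -1.0e+00]
F [ 0.16 -0.39  1.3 ] T [ 0.033 -0.002  0.023] w 1.0002 j [-0.093 -0.194  2.003 -0.     1.329 -0.498]
grasp [0.4936 0.0284 0.1589]
```

Call:
step_arm:
  deltas:
    - [0,0,0,0,0,0,-1]
    - [0,0,0,0,0,0,-1]
    - [0,0,0,0,0,0,-1]
    - [0,0,0,0,0,0,-1]

```text
time: 3.1
tool_pos: [0.4925, 0.0287, 0.146]
tool_rot: [0.001, 0.55, 0.835, 0.0]
contact_force: [0.8, -0.1, -0.1]
gripper_width: 0.997
```

```bash
python3 st.py
```

```text
3.1 pos [0.4925 0.0287 0.146 ] psi 0.405 z [ 1.2e-03 -1.0e-04 -1.0e+00]
F [ 0.81 -0.15 -0.05] T [-0.015 -0.01   0.013] w 0.9972 j [-0.093 -0.193  2.006  0.     1.328 -0.498]
grasp [0.4925 0.0287 0.157 ]
```

Call:
step_arm:
  deltas:
    - [0.002,-0.0026,0,0,0,0,-1]
    - [0.002,-0.0026,0.02,0,0,0,-1]
    - [0.002,-0.0026,0.04,0,0,0,-1]
    - [0.002,-0.0026,0.053,0,0,0,-1]
    - [0.002,-0.0026,0.053,0,0,0,-1]
    - [0.002,-0.0026,0.053,0,0,0,-1]
    - [0.002,-0.0026,0.053,0,0,0,-1]
    - [0.002,-0.0026,0.053,0,0,0,-1]

```text
time: 3.9
tool_pos: [0.4898, 0.0295, 0.0935]
tool_rot: [0.001, 0.55, 0.835, 0.0]
contact_force: [-0.5, -0.3, 1.3]
gripper_width: 1.003
```

```bash
python3 st.py; python3 - <<'E'
from h import *
cv2.imwrite("pics/w2.png",cv2.cvtColor(manip.grab_frame("wrist"),cv2.COLOR_RGB2BGR))
E
```

```text
3.9 pos [0.4898 0.0295 0.0935] psi 0.405 z [ 2.1e-03 -2.0e-04 -1.0e+00]
F [-0.48 -0.27  1.28] T [-0.015 -0.052 -0.036] w 1.0033 j [-0.092 -0.135  2.05  -0.     1.225 -0.497]
grasp [0.4898 0.0295 0.1045]
```

View pics/w2.png

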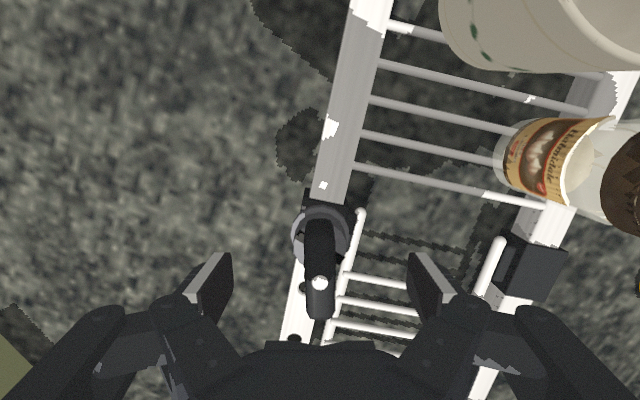

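The bar sits midway between the open pads, at about (320, 280), and lies straight along them. Closing.

Call:
step_arm:
  deltas:
    - [0,0,0,0,0,0,0]
    - [0,0,0,0,0,0,1]
    - [0,0,0,0,0,0,1]
    - [0,0,0,0,0,0,1]
    - [0,0,0,0,0,0,1]
    - [0,0,0,0,0,0,1]
    - [0,0,0,0,0,0,1]
    - [0,0,0,0,0,0,1]

```text
time: 4.75
tool_pos: [0.4893, 0.0296, 0.0925]
tool_rot: [0.0, 0.55, 0.835, 0.0]
contact_force: [2.9, 1.3, -0.4]
gripper_width: 0.153
```

```bash
python3 st.py
```

```text
4.75 pos [0.4893 0.0296 0.0925] psi 0.4049 z [ 1.1e-03  3.0e-04 -1.0e+00]
F [ 2.86  1.32 -0.44] T [ 0.161 -0.415  0.021] w 0.1535 j [-0.092 -0.135  2.051  0.     1.224 -0.497]
grasp [0.4893 0.0296 0.1035]
```

Gripped, at about 13 mm opening. Now turn anticlockwise by about 1.0 rad.

Call:
step_arm:
  deltas:
    - [0,0,0,0,0,-0.1,1]
    - [0,0,0,0,0,-0.2,1]
    - [0,0,0,0,0,-0.3,1]
    - [0,0,0,0,0,-0.4,1]
    - [0,0,0,0,0,-0.5,1]
    - [0,0,0,0,0,-0.6,1]
    - [0,0,0,0,0,-0.7,1]
    - [0,0,0,0,0,-0.8,1]
    - [0,0,0,0,0,-0.9,1]
    - [0,0,0,0,0,-1.0,1]
    - [0,0,0,0,0,-1.0,1]
    - [0,0,0,0,0,-1.0,1]
    - [0,0,0,0,0,-1.0,1]
    - [0,0,0,0,0,-1.0,1]

```text
time: 6.15
tool_pos: [0.4896, 0.0298, 0.0925]
tool_rot: [0.001, 0.084, 0.996, 0.0]
contact_force: [5.7, 3.2, -2.8]
gripper_width: 0.152
```

```bash
python3 st.py; python3 - <<'E'
from h import *
cv2.imwrite("pics/w3.png",cv2.cvtColor(manip.grab_frame("wrist"),cv2.COLOR_RGB2BGR))
E
```

```text
6.15 pos [0.4896 0.0298 0.0925] psi 1.4026 z [ 1.9e-03  8.0e-04 -1.0e+00]
F [ 5.68  3.15 -2.79] T [ 0.542 -0.867 -0.305] w 0.1522 j [-9.200e-02 -1.350e-01  2.051e+00  1.000e-03  1.224e+00 -1.495e+00]
grasp [0.4896 0.0298 0.1035]
```

View pics/w3.png

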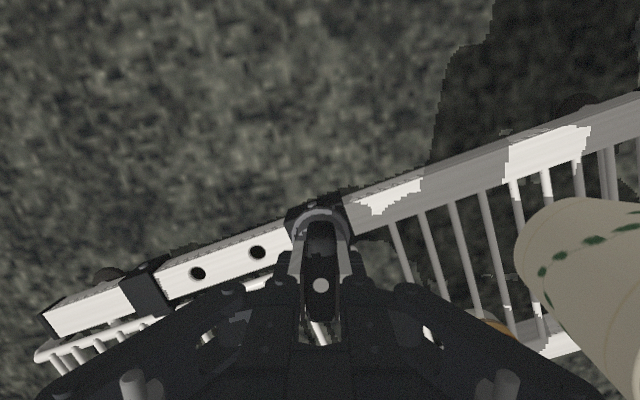

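The bar is aligned with the fingers and the moment of -0.3 N·m about z shows it is against the stop (θ≈1.21). Now lift the pin.

Call:
step_arm:
  deltas:
    - [0,0,-0.003,0,0,0.01,1]
    - [0,0,-0.006,0,0,0.01,1]
    - [0,0,-0.009,0,0,0.01,1]
    - [0,0,-0.012,0,0,0.01,1]
    - [0,0,-0.013,0,0,0.01,1]
    - [0,0,-0.013,0,0,0.01,1]
    - [0,0,-0.013,0,0,0.01,1]
    - [0,0,-0.013,0,0,0.01,1]

```text
time: 7.0
tool_pos: [0.4893, 0.0298, 0.1043]
tool_rot: [0.001, 0.089, 0.996, 0.0]
contact_force: [7.0, 3.3, -8.2]
gripper_width: 0.152
```

```bash
python3 st.py;  python3 - <<'E'
from h import *
cv2.imwrite("pics/w4.png",cv2.cvtColor(manip.grab_frame("wrist"),cv2.COLOR_RGB2BGR))
E
```

```text
7.0 pos [0.4893 0.0298 0.1043] psi 1.3934 z [ 1.8e-03  7.0e-04 -1.0e+00]
F [ 7.04  3.3  -8.25] T [ 0.446 -1.498  0.015] w 0.1518 j [-9.200e-02 -1.510e-01  2.044e+00  1.000e-03  1.247e+00 -1.485e+00]
grasp [0.4893 0.0298 0.1153]
```

View pics/w4.png

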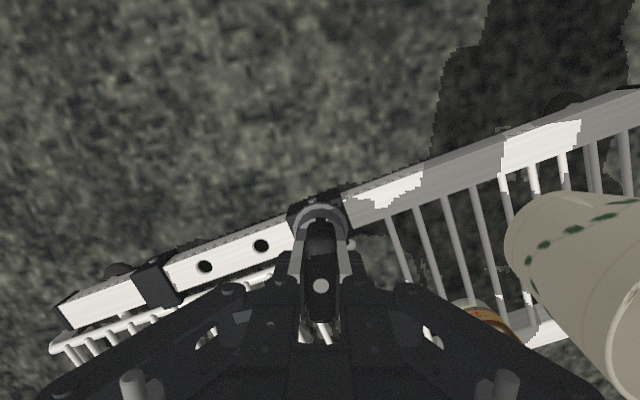

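Force of 8.2 N matches the spring at nearly full lift, and TCP rose 11.8 mm. I'll raise another 1 mm for margin and then draw the section out.

Call:
step_arm:
  deltas:
    - [0,0,-0.001,0,0,0,1]
    - [0,0,-0.001,0,0,0,1]
    - [-0.0018,-0.0042,-0.001,0,0,0,1]
    - [-0.0035,-0.0084,-0.001,0,0,0,1]
    - [-0.0052,-0.0126,-0.001,0,0,0,1]
    - [-0.0069,-0.0168,-0.001,0,0,0,1]
    - [-0.0086,-0.021,-0.001,0,0,0,1]
    - [-0.0103,-0.0252,-0.001,0,0,0,1]
    - [-0.012,-0.0294,-0.001,0,0,0,1]
    - [-0.0137,-0.0336,-0.001,0,0,0,1]
    - [-0.0154,-0.0378,-0.001,0,0,0,1]
    - [-0.0169,-0.042,-0.001,0,0,0,1]
    - [-0.0169,-0.042,-0.001,0,0,0,1]
    - [-0.0169,-0.042,-0.001,0,0,0,1]
    - [-0.0169,-0.042,-0.001,0,0,0,1]

```text
time: 8.55
tool_pos: [0.4981, -0.0145, 0.1048]
tool_rot: [0.0, 0.089, 0.996, 0.0]
contact_force: [6.1, 1.1, -9.1]
gripper_width: 0.156
```

```bash
python3 st.py;  python3 - <<'E'
from h import *
s=manip.state();d=np.array([.1944,-.9809]);print("along from start lock",(s["tool_pos"][:2]-[.4894,.0294])@d)
c=manip.get_calibration("wrist");print(proj(c,[.5069,-.0589,.048]))
cv2.imwrite("pics/w5.png",cv2.cvtColor(manip.grab_frame("wrist"),cv2.COLOR_RGB2BGR))
E
```

```text
8.55 pos [ 0.4981 -0.0145  0.1048] psi 1.3934 z [ 6.e-04  5.e-04 -1.e+00]
F [ 6.07  1.06 -9.09] T [ 0.241 -1.477 -0.026] w 0.1558 j [-1.790e-01 -1.300e-01  2.024e+00  1.000e-03  1.247e+00 -1.572e+00]
grasp [ 0.4981 -0.0145  0.1158]
along from start lock 0.04477533250748371
[260.49635793 245.31889325]
```

View pics/w5.png

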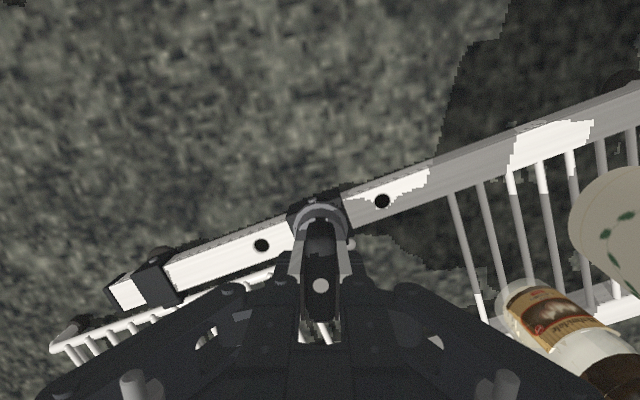

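The section has travelled: the vacated first hole shows at (382, 201), and the last hole at (261, 245) is where the next one was before, so the travel is 45 mm. Now lower the pin.

Call:
step_arm:
  deltas:
    - [0,0,0.003,0,0,0,1]
    - [0,0,0.006,0,0,0,1]
    - [0,0,0.009,0,0,0,1]
    - [0,0,0.012,0,0,0,1]
    - [0,0,0.014,0,0,0,1]
    - [0,0,0.014,0,0,0,1]
    - [0,0,0.014,0,0,0,1]
    - [0,0,0.014,0,0,0,1]
    - [0,0,0.014,0,0,0,1]

```text
time: 9.5
tool_pos: [0.4984, -0.0146, 0.0925]
tool_rot: [0.0, 0.088, 0.996, 0.0]
contact_force: [5.2, 3.3, 0.5]
gripper_width: 0.154
```

```bash
python3 st.py
```

```text
9.5 pos [ 0.4984 -0.0146  0.0925] psi 1.3947 z [ 7.e-04  4.e-04 -1.e+00]
F [5.21 3.34 0.51] T [ 0.547 -0.741  0.001] w 0.1542 j [-0.179 -0.113  2.031  0.     1.223 -1.574]
grasp [ 0.4984 -0.0146  0.1035]
```

Height is back at 0.0925. I'll press down a little to confirm the pin is bottomed.

Call:
step_arm:
  deltas:
    - [0,0,0.001,0,0,0,1]
    - [0,0,0.002,0,0,0,1]
    - [0,0,0.002,0,0,0,1]
    - [0,0,0.002,0,0,0,1]
    - [0,0,0.002,0,0,0,1]

```text
time: 10.0
tool_pos: [0.4989, -0.0151, 0.0924]
tool_rot: [0.0, 0.088, 0.996, -0.0]
contact_force: [-0.5, 1.8, 10.2]
gripper_width: 0.15
```

```bash
python3 st.py;  python3 - <<'E'
from h import *
for n in ("wrist","scene"): cv2.imwrite(f"pics/{n}6.png",cv2.cvtColor(manip.grab_frame(n),cv2.COLOR_RGB2BGR))
E
```

```text
10.0 pos [ 0.4989 -0.0151  0.0924] psi 1.395 z [ 8.e-04 -7.e-04 -1.e+00]
F [-0.5   1.85 10.18] T [ 0.457  0.083 -0.084] w 0.1496 j [-1.790e-01 -1.110e-01  2.030e+00 -1.000e-03  1.222e+00 -1.574e+00]
grasp [ 0.4989 -0.015   0.1034]
```

View pics/wrist6.png

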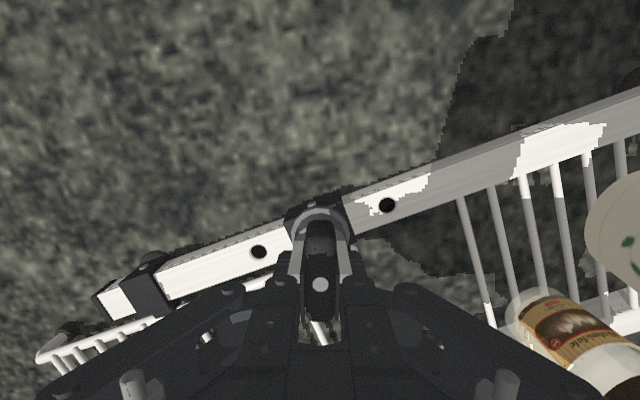

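View pics/scene6.png

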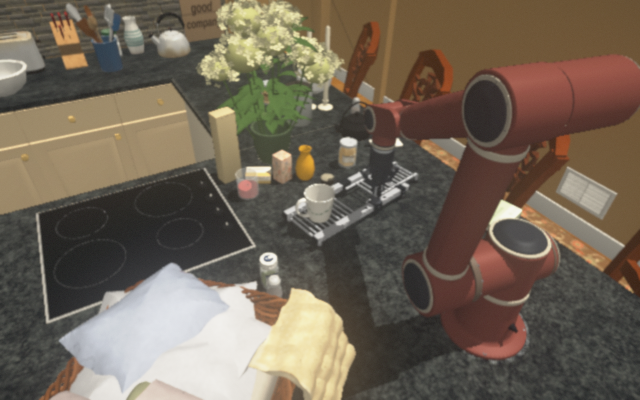

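Under 10 N of push the tool does not sink, so the pin is bottomed. The first hole at (387, 205) and the last hole at (259, 252) sit on either side of the lock. The mug and jars stand where they were. Handing in.

```bash
python3 -c "
from plant import manip
manip.job_done()"; python3 st.py
```

```text
the job is handed in; nothing more can be done
the job is handed in; nothing more can be done
```

The rack's sliding section is drawn out one hole, the pin is home in that hole, and the gripper is still holding the knob. I turned the knob anticlockwise to its stop, lifted the pin about 12 mm, drew the section out and lowered the pin again. The job took about 10 s of the 38 s and has been handed in.

- **Position:** the tool stands about 45.5 mm along the draw-out direction from the lock's starting place, against 45 mm wanted. The wrist picture shows the old hole and the last hole on either side of the lock.
- **Pin home:** the tool is back at its starting grip height of 92.4 mm. It did not sink further under a 10 N push, and I left that push on.
- **Grip:** the jaws are still closed on the bar at about 13 mm opening, 3 to 4 mm above its marked grip point.
- **Surroundings:** the mug, the jar and the things round the rack look unmoved in the last scene picture. I checked that by eye and did not measure it.

No check failed or disagreed. The first tool readings were 3–5 mm off because the arm had not settled, and I corrected for that before gripping. There was a steady side force of up to about 7 N on the knob during the lift, which was almost gone by the end.

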